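# Take the bayonet filter head off the reader

### The arm

A 6-joint arm with a two-finger parallel gripper is mounted at the origin on a cart in front of the work surface, level with it; the furniture and walls round the work are solid. World frame = base frame: x ahead of the robot, y to its left, z up, the work surface at z = 0. Lengths are in m, angles in rad, forces in N, time in s.
With the tool pointing down it reaches from about 0.35 to 0.975 m from the base axis. Payload 4.9 kg.
Tool frame: the origin (TCP) lies at the very end of the fingers, on their centre line; the grasp point (between the pads) lies 19 mm behind it (grasp_offset is the distance from the TCP to the grasp point, in m); x points along the fingers, y is the direction in which the jaws open and shut, and the axes are right-handed (so a half turn about x gives the same grasp; the last joint's range is limited). The gripper opens to 85 mm and grips with 20 to 120 N. Pads are 22 mm wide; open, the fingers measure 114 mm over their backs; the gripper's body (76 mm by 85 mm) begins 54 mm behind the grasp point. The pads swing forward as they close: fully open they stand 13 mm farther back than shut.
Start: joints at [-1.335, 0.053, 1.613, -0, 1.476, -0.119], TCP at [0.217, -0.586, 0.231] pointing down, gripper open.
Joint ranges: [-3.01, 3.01], [-1.01, 2.22], [0.06, 2.58], [-1.02, 4.17], [0.09, 2.62], [-3.14, 3.14]. Speed limits (rad/s): [2.57, 2.57, 3.14, 3.14, 3.14, 3.14].

### API

Orientations are given as a rotation vector (axis times angle).
In Python, from station import get_obs, get_image, camera_model, finish_job, grasp_offset gives the robot as it stands.
- The arm moves only by the shell command python3 -m crank 'ROWS' [OPENING] [FORCE]. ROWS is JSON, a list that holds one entry, the list of rows, each a list of 4 numbers: the shift along the world's x, y, z in m, then the turn about the world's z in degrees. In form: [[[dx, dy, dz, turn], ...]]. A call has 1 to 5 rows; each row is the pose to reach, as a shift and turn from the pose commanded when the call began; what a row does not reach only later rows make up. A row lasts 1/12 s, in which the tool goes at most 41.7 mm and 7.16 degrees, less where a joint would pass 70% of its speed; a pose out of reach is approached as far as the arm can. A call with a gripper value outside its range is refused whole. OPENING is the opening, from 0 (shut) to 1 (fully open), set as the call begins (- or left out, the last holds). The fingers move at their own pace and stop on an object; FORCE is the grip in N (left out, the last holds). Time passes only in rows, so rows that repeat a pose let the fingers close. It gives the time, the measured TCP pose, the force and the opening at its end, in the units of the state.
- get_obs(): the state, without advancing time (a new reading comes with each control period).
- get_image(name): name is "scene" or "top" or "wrist"; returns (picture, depth): 384x512x3 uint8, red, green, blue; 384x512 float32, m along the optical axis (not along the pixel's ray), 0 where there is no reading.
- camera_model(name): a dict with "fx", "fy", "cx", "cy" (pixels), "xyz" and "attitude" of the camera in the world. Camera axes: x right, y down, z forward; pixel columns grow to the right and rows downward; lengths in m; the calibration is good to about 2 mm. A picture is of the moment at which its call begins: read the wrist's pose just before it. camera_model takes no time and is no camera call; for the wrist camera it gives the pose at the moment of the call.
- finish_job(): hands the job in, once; it reports no verdict.
The state is a dict: "t": time; "q": joint angles; "dq": joint speeds; "effort": joint torques, N m; "tool_pos": TCP position; "tool_rot": TCP orientation; "contact_force": force on the tool from outside, world axes, zero at the start; "wrist_torque": the same for the moment, N m; "opening": finger opening in m.
Only numpy, scipy, OpenCV 4.12 (cv2) and the standard library are available. Lean on these libraries where they do the work, as an engineer would, in place of code of your own. Each camera call takes 0.05 s, during which the arm holds its last target.

### The job

Take the black filter head off the white reader: press the round red release button beside it all the way down (it stays down by itself), then twist the head anticlockwise as seen from above, roughly a quarter turn, until you feel it come up against its stop, and lift it straight off. Put it down gently, not dropped, standing upright in the round grey dish and let go. Leave the other things on the desk alone.

Things in the scene. Friction and masses are not known exactly. Their poses are not given: they have to be found in the camera images.
- reader: White bench reader fixed to the desk: a box, top 60 mm above the desk, from x = -100 to +60 mm and y = -62 to +62 mm about its origin, which lies at desk height under the bayonet axis (z up). The button is on its -x side. Round the axis stands a collar, 72 mm outside diameter, 15 mm high; inside it two flanges hold the head's lugs down (about 3 mm of lift); the socket floor is the box top.
- socket (a point): Centre of the socket floor, on the reader's bayonet axis, 60 mm above the desk. Slots let the lugs out at the end of the turn. Slots and rigid end stops are hidden under the head, at a new angle each time: the stop comes 72 to 116 degrees anticlockwise (from above) of the locked position. The head lifts out when at the stop or up to about 12 degrees short of it, nowhere else.
- button_top (a point): Centre of the top face of the round red release button, 21 mm in diameter, 75 mm from the bayonet axis on the reader's -x side; at the start it stands 14 mm above the box top (74 mm above the desk). A steel bezel 3 mm high surrounds it.
- release_button (a joint): Travel of the release button, in m: 0 = up (two pins beside the lugs lock the head), 0.008 = fully down on a rigid end stop (pins withdrawn). No spring: friction holds it, it takes about 5 N to move and stays where it is left. The lugs pass only when it is down by more than 0.006.
- filter_head: Black filter head, 68 mm high, 105 to 210 g. Origin at the centre of its underside, z up its axis. Steel spigot 34 mm in diameter, 18 mm high, with lugs at its foot along +x and -x (52 mm tip to tip, 16 wide, 7 thick); black disc 60 mm in diameter above it to 40 mm. At first it stands locked in the socket, its x along the reader's x within 2 degrees; it has about 3 mm of play and turns easily.
- grip (a point): Centre of the grey wing grip on top of the filter head: a bar 48 mm long along the head's x, 14 mm thick along its y, from 40 to 68 mm above the head's underside. This point lies on the axis, 54 mm above the underside; the head's axes.
- dish: Round grey parking dish fixed to the desk, 110 mm outside diameter; inner floor 100 mm in diameter and 6 mm above the desk, rim 16 mm above the desk. Origin at the centre of its underside.
- cup_1: Specimen cup with orange lid, 61 mm diameter, 62 mm high, origin at the centre of its underside; to be left alone.
- reagent_1: Small white bottle with red cap, 33 mm diameter, 65 mm high, origin at the centre of its underside; to be left alone.
- timer: White bench timer with three buttons, 34 x 68 x 63 mm, origin at the centre of its underside; to be left alone.
- cartridge_3: Blue test cartridge, 39 x 44 x 73 mm, origin at the centre of its underside; to be left alone.
Mind the look-alikes: they are no part of the job. There is more than one size of the dish; the one meant has the size given above.

How it is judged:
By the outcome, as a careful person would: the job done as asked, in the order asked, and still so for the second after the job is handed in, with the robot touching nothing.
It also fails if it takes over 72 s, if anything falls off the work surface, if the arm or the gripper's body presses on something with over 40 N, if the wrist force passes 120 N, or if a joint passes its speed limit or range.

## Working session

There is one attempt and no reset: what is moved stays moved. The work goes in short steps, Python scripts to look and compute and a shell command to move; the robot and the scene stay as the last step left them, time stands still between calls to the robot, and variables do not carry over. Pictures are saved under pics/ and viewed, and the job is handed in when it is done.

```bash
ls; mkdir -p pics
python3 - <<'E'
from station import *
import cv2
o=get_obs();print({k:o[k] for k in('t','tool_pos','tool_rot','opening','contact_force')},grasp_offset)
for n in("scene","top"):
    im,d=get_image(n);cv2.imwrite(f"pics/{n}0.png",im[:,:,::-1]);import numpy as np;np.savez(f"{n}0.npz",im=im,d=d);print(camera_model(n))
E
```

```text
pics
{'t': 0.0, 'tool_pos': array([ 0.21695284, -0.58547917,  0.23006457]), 'tool_rot': array([ 2.02900248,  0.36581099, -2.02929855]), 'opening': 0.08553501476189945, 'contact_force': array([-0.24803634,  0.83605112, -0.39603734])} 0.0187
{'fx': 433.20807011505474, 'fy': 433.20807011505474, 'cx': 262.0340096458285, 'cy': 193.33578795846546, 'xyz': array([-0.43373802,  0.66252947,  0.5687086 ]), 'attitude': array([-1.08900325,  1.96553276, -1.30123272])}
{'fx': 370.32769520138584, 'fy': 370.32769520138584, 'cx': 257.9775672911631, 'cy': 191.96955548183257, 'xyz': array([0.34644115, 0.08682021, 1.12464345]), 'attitude': array([-2.12674168,  2.15432713, -0.16682439])}
```

View pics/scene0.png

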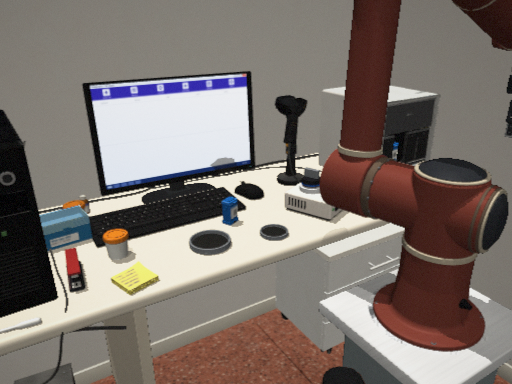

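View pics/top0.png

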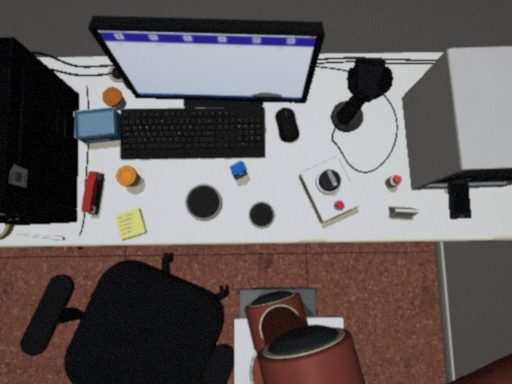

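The top view shows the reader at about (330,188), with the head at (328,180) and the red button at (340,205). The dishes are at (204,202), larger, and (261,214), smaller. Next I'll measure them.

```bash
cat > h.py <<'E'
import numpy as np,cv2
from scipy.spatial.transform import Rotation as R
from station import *
def ray(m,u,v):
    d=np.array([(u-m['cx'])/m['fx'],(v-m['cy'])/m['fy'],1.]);return R.from_rotvec(m['attitude']).as_matrix()@d
def plane(m,u,v,z):
    d=ray(m,u,v);return m['xyz']+d*(z-m['xyz'][2])/d[2]
def pix(m,p):
    c=R.from_rotvec(m['attitude']).as_matrix().T@(np.array(p)-m['xyz']);return m['fx']*c[0]/c[2]+m['cx'],m['fy']*c[1]/c[2]+m['cy']
E
python3 - <<'E'
from h import *
f=np.load('top0.npz');im=f['im'];m=camera_model('top')
hsv=cv2.cvtColor(im,cv2.COLOR_RGB2HSV)
red=cv2.inRange(im,(120,0,0),(255,90,90))
n,l,s,c=cv2.connectedComponentsWithStats(red)
for i in range(1,n):
    if 300<c[i][0]<420 and c[i][1]<230 and s[i][4]>5: print('red',s[i],c[i],plane(m,*c[i],.074))
dark=(im.max(2)<135).astype(np.uint8)
n,l,s,c=cv2.connectedComponentsWithStats(dark)
for i in range(1,n):
    if 180<c[i][0]<350 and 160<c[i][1]<230 and s[i][4]>50:
        cs,_=cv2.findContours((l==i).astype(np.uint8),0,1);e=cv2.fitEllipse(cs[0])
        print('dark',s[i],e,plane(m,*e[0],.016),'diam mm',np.array(e[1])*(1.1246-.016)/370.3)
print(im[202,170:240:3].tolist())
x,y=290,140;cv2.imwrite('pics/topz.png',cv2.resize(im[y:y+100,x:x+130,::-1],None,fx=6,fy=6,interpolation=cv2.INTER_CUBIC))
E
```

```text
red [394 176   7   7  38] [396.84210526 178.94736842] [ 0.54392011 -0.31567594  0.074     ]
red [336 202   7   7  43] [339.11627907 204.88372093] [ 0.47074223 -0.14556705  0.074     ]
dark [233 170  14  10  67] ((239.9875946044922, 174.8668975830078), (6.258913516998291, 14.289255142211914), 64.88208770751953) [0.57370445 0.13979425 0.016     ] diam mm [0.01873787 0.04277901]
dark [319 170  22  22 344] ((329.32635498046875, 180.36196899414062), (21.020137786865234, 21.357013702392578), 42.24661636352539) [ 0.55311058 -0.13210918  0.016     ] diam mm [0.06292985 0.06393839]
dark [299 175  24  48 145] ((310.091552734375, 198.4943084716797), (2.549262762069702, 60.19049072265625), 154.4105224609375) [ 0.49816224 -0.07163012  0.016     ] diam mm [0.00763195 0.18019762]
dark [186 185  36  35 991] ((203.6566925048828, 202.05117797851562), (34.12856674194336, 35.16551971435547), 113.74383544921875) [0.4914871  0.24986986 0.016     ] diam mm [0.10217372 0.10527814]
dark [249 202  25  26 498] ((261.2882385253906, 214.59634399414062), (23.97694969177246, 24.65352439880371), 168.70872497558594) [0.45129067 0.0765082  0.016     ] diam mm [0.07178192 0.07380745]
[[203, 206, 212], [204, 206, 213], [204, 205, 213], [206, 208, 213], [203, 207, 213], [161, 163, 168], [52, 52, 51], [31, 34, 31], [31, 29, 30], [34, 32, 32], [33, 31, 31], [21, 27, 22], [26, 26, 23], [32, 35, 33], [35, 33, 33], [32, 30, 25], [34, 35, 37], [114, 117, 117], [202, 204, 211], [202, 205, 210], [206, 210, 213], [205, 208, 212], [203, 206, 210], [202, 205, 211]]
```

View pics/topz.png

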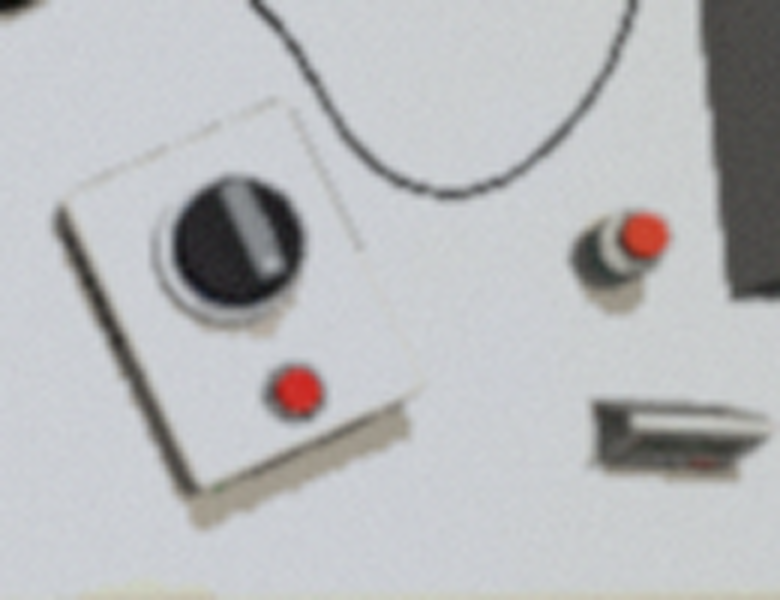

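Run:
```python
from h import *
m=camera_model('top')
b=plane(m,339.12,204.88,.074)
h=plane(m,329.33,180.36,.098)
v=h-b;print(b,h,np.hypot(*v[:2]),np.degrees(np.arctan2(v[1],v[0])))
o=get_obs();T=R.from_rotvec(o['tool_rot']).as_matrix();print(T,o['q'])
jy=T[:,1];print('jaw yaw',np.degrees(np.arctan2(jy[1],jy[0])))
w=camera_model('wrist');print(w, T.T@(w['xyz']-o['tool_pos']))
print(b[:2]-o['tool_pos'][:2])
```

```text
[ 0.47075278 -0.14557817  0.074     ] [ 0.53782994 -0.11592674  0.098     ] 0.07333860922689099 23.847804131100148
[[-4.20045792e-04  3.47413640e-01 -9.37711889e-01]
 [ 1.83857979e-03 -9.37710118e-01 -3.47413807e-01]
 [-9.99998222e-01 -1.86998784e-03 -2.44866508e-04]] [-1.33498871e+00  5.33272605e-02  1.61415293e+00  2.12181615e-05
  1.47599830e+00 -1.19006357e-01]
jaw yaw -69.67075976924949
{'fx': 320.777324179801, 'fy': 320.777324179801, 'cx': 256.3309485410127, 'cy': 188.28935369494653, 'xyz': array([ 0.29468714, -0.55846737,  0.37210388]), 'attitude': array([ 2.35128378, -1.63389984, -0.26966406])} [-0.1419209   0.0013554  -0.08227625]
[0.25374756 0.4399412 ]
```

```bash
python3 -m crank '[[[0.015,0.035,0,1],[0.03,0.07,0,2],[0.045,0.105,0,3],[0.062,0.14,0,4],[0.08,0.17,0,4]]]' 0
python3 -m crank '[[[0.018,0.032,0,0],[0.036,0.064,0,0],[0.054,0.096,0,0],[0.072,0.128,0,0],[0.09,0.15,0,0]]]'
python3 -m crank '[[[0.02,0.03,0,0],[0.04,0.06,0,0],[0.06,0.09,0,0],[0.074,0.115,0,0],[0.074,0.115,0,0]]]'
python3 - <<'E'
from h import *
w=camera_model('wrist');o=get_obs();im,d=get_image('wrist');print(w,o['tool_pos'],o['q'],o['t'],o['opening'])
np.savez('w1.npz',im=im,d=d,**{'m_'+k:v for k,v in w.items()});cv2.imwrite('pics/w1.png',im[:,:,::-1])
E
```

```text
t: 0.52
tool_pos: [0.2972, -0.4138, 0.2305]
tool_rot: [1.987, 0.43, -1.988]
contact_force: [0.1, -1.4, 0.9]
opening: 0.0256
t: 0.93
tool_pos: [0.3874, -0.2634, 0.2309]
tool_rot: [1.987, 0.43, -1.987]
contact_force: [0.7, -0.3, -0.4]
opening: -0.0001
t: 1.35
tool_pos: [0.4625, -0.1471, 0.2308]
tool_rot: [1.985, 0.436, -1.984]
contact_force: [-0.0, 0.1, 0.4]
opening: -0.0004
{'fx': 320.777324179801, 'fy': 320.777324179801, 'cx': 256.3309485410127, 'cy': 188.28935369494653, 'xyz': array([ 0.53776033, -0.11434353,  0.37278996]), 'attitude': array([ 2.40711297, -1.54149606, -0.25410897])} [ 0.46251038 -0.14707767  0.23081495] [-0.46251251 -0.29107915  1.92859489  0.00195911  1.50497033  0.677935  ] 1.35 -0.0003997737985696992
```

View pics/w1.png

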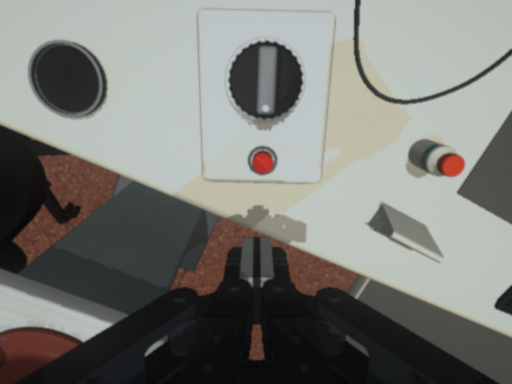

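The wrist view shows the button at about (263,160), the head disc centre near (266,80) and the grip bar running from (267,45) to (265,112). I'll measure these and compare them with the top view.

```bash
cat > wm.py <<'E'
from h import *
def meas(fn):
    f=np.load(fn);im=f['im'];m={k[2:]:f[k] for k in f if k[:2]=='m_'}
    red=cv2.inRange(im,(120,0,0),(255,90,90))
    n,l,s,c=cv2.connectedComponentsWithStats(red)
    for i in range(1,n):
        if s[i][4]>100: print('red',s[i],c[i],plane(m,*c[i],.074), 'diam',s[i][2:4]*0.3/320)
    return im,m
E
python3 - <<'E'
from wm import *
im,m=meas('w1.npz')
dark=(im.max(2)<70).astype(np.uint8);dark[:30]=0;dark[150:]=0;dark[:,:215]=0;dark[:,320:]=0
pts=np.argwhere(dark)[:,::-1].astype(np.float32)
e=cv2.fitEllipse(cv2.convexHull(pts.astype(np.int32)));print('disc',e,plane(m,*e[0],.100),np.array(e[1])*(m['xyz'][2]-.1)/320.8)
g=im[30:130,220:320].astype(int);mask=((g.max(2)>85)&(g.max(2)<190)).astype(np.uint8)
n,l,s,c=cv2.connectedComponentsWithStats(mask)
for i in range(1,n):
    if s[i][4]>200:
        p=np.argwhere(l==i)[:,::-1].astype(np.float32);r=cv2.minAreaRect(p);print(s[i],r)
        bx=cv2.boxPoints(r)+[220,30]
        P=np.array([plane(m,*q,.128)[:2] for q in bx]);print(P,P.mean(0),np.linalg.norm(P[1]-P[0]),np.linalg.norm(P[2]-P[1]),[np.degrees(np.arctan2(*(P[(j+1)%4]-P[j])[::-1])) for j in range(2)])
d=np.load('w1.npz')['d'];print('depth',d[80,267],d[80,245],d[160,263],d[140,220])
for u,v in((267,80),(245,80),(263,160),(220,140)):print(m['xyz']+ray(m,u,v)*d[v,u])
E
```

```text
red [252 153  22  21 346] [262.3699422  162.88439306] [ 0.47203672 -0.1504486   0.074     ] diam [0.020625  0.0196875]
red [442 154  22  22 363] [452.39118457 164.99724518] [ 0.54635312 -0.31671966  0.074     ] diam [0.020625 0.020625]
disc ((265.3643493652344, 79.6563720703125), (72.27462768554688, 76.64645385742188), 4.316009998321533) [ 0.5411698  -0.12031932  0.1       ] [0.06145821 0.06517576]
[   4    7   82   93 1412] ((44.183258056640625, 50.34841537475586), (85.2276382446289, 87.04385375976562), 42.273685455322266)
[[ 0.51937676 -0.0800738 ]
 [ 0.57510776 -0.10095127]
 [ 0.56054233 -0.15790943]
 [ 0.50069607 -0.13952311]] [ 0.53893073 -0.1196144 ] 0.05951312675068613 0.058791008096460845 [np.float64(-20.536530473820896), np.float64(-104.34436378217723)]
[  37   16   20   68 1124] ((46.245361328125, 49.6020622253418), (17.254911422729492, 67.29415130615234), 2.6025619506835938)
[[ 0.51672731 -0.12341705]
 [ 0.55943955 -0.10612542]
 [ 0.56403129 -0.11731106]
 [ 0.52159007 -0.13534546]] [ 0.54044706 -0.12054975] 0.04607967087683114 0.012091421693513146 [np.float64(22.04007401505081), np.float64(-67.68172356614261)]
depth 0.23364308 0.2585915 0.30681393 0.31437063
[ 0.5411262  -0.12092902  0.12618112]
[ 0.53407045 -0.10552173  0.09987564]
[ 0.47471207 -0.1498748   0.07334038]
[ 0.47241244 -0.10469239  0.05978391]
```

```bash
python3 -m crank '[[[0.009,-0.002,-0.03,-1],[0.009,-0.002,-0.065,-1],[0.009,-0.002,-0.1,-1],[0.009,-0.002,-0.11,-1],[0.009,-0.002,-0.11,-1]]]'
python3 -m crank '[[[0,0,0,0],[0,0,0,0]]]'
python3 - <<'E'
from wm import *
w=camera_model('wrist');o=get_obs();im,d=get_image('wrist');print(o['tool_pos'],o['contact_force'])
np.savez('w2.npz',im=im,d=d,**{'m_'+k:v for k,v in w.items()});cv2.imwrite('pics/w2.png',im[:,:,::-1])
meas('w2.npz')
print('tcp pix',pix(w,o['tool_pos']))
im,d=get_image('top');cv2.imwrite('pics/t2.png',cv2.resize(im[140:240,290:420,::-1],None,fx=6,fy=6))
im,d=get_image('scene');cv2.imwrite('pics/s2.png',cv2.resize(im[130:250,230:400,::-1],None,fx=4,fy=4))
E
```

```text
t: 1.82
tool_pos: [0.4671, -0.1525, 0.1173]
tool_rot: [1.993, 0.417, -2.007]
contact_force: [-0.1, 0.0, -0.3]
opening: -0.0002
t: 1.98
tool_pos: [0.4714, -0.1542, 0.1239]
tool_rot: [2.0, 0.409, -1.994]
contact_force: [0.4, -0.2, 0.0]
opening: -0.0001
[ 0.47142407 -0.15419722  0.12387666] [ 0.36059404 -0.15380527  0.00041178]
red [234 196  30  29 655] [248.34656489 210.08854962] [ 0.47262087 -0.14991239  0.074     ] diam [0.028125  0.0271875]
tcp pix (np.float64(253.29515611573473), np.float64(253.24503685778836))
```

View pics/w2.png

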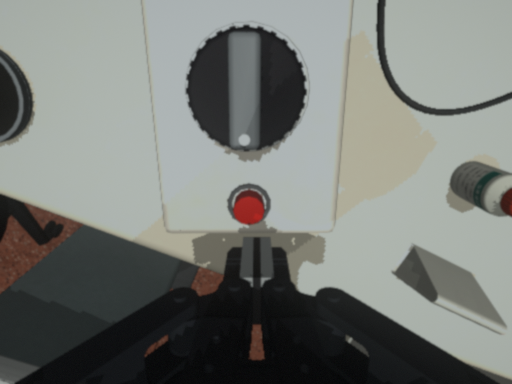

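View pics/s2.png

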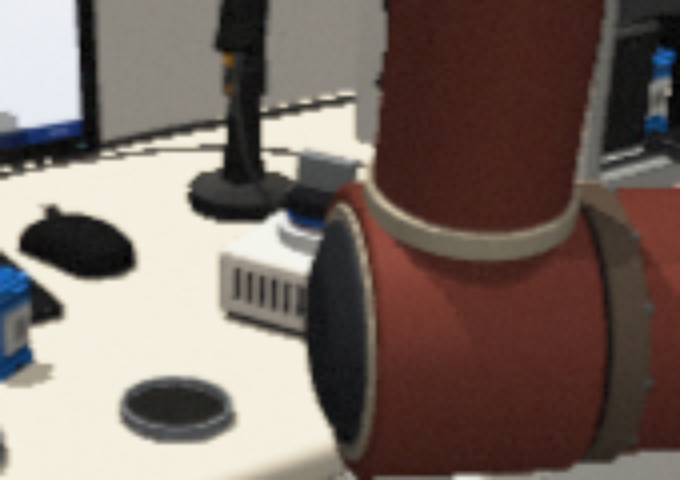

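Run:
```python
from wm import *
w=camera_model('wrist');o=get_obs();im,d=get_image('wrist');print(o['t'],o['tool_pos'],o['dq'].round(3))
np.savez('w3.npz',im=im,d=d,**{'m_'+k:v for k,v in w.items()});meas('w3.npz')
T=R.from_rotvec(o['tool_rot']).as_matrix()
for off in (0,.011,-.011):
  for b in(0,.01,.019): print(off,b,np.round(pix(w,o['tool_pos']-T[:,0]*b+T[:,2]*off),1))
print(im[238:280:6,236:280:2].max(2)); print(d[245:275:6,256])
x=cv2.resize(im[190:300,190:320,::-1],None,fx=6,fy=5,interpolation=cv2.INTER_CUBIC);cv2.imwrite('pics/w3z.png',x)
```

```text
2.1333 [ 0.47152468 -0.15391558  0.12386908] [ 0.002  0.003  0.011  0.    -0.002  0.   ]
red [234 197  30  28 657] [248.43835616 210.32115677] [ 0.4725973 -0.1497379  0.074    ] diam [0.028125 0.02625 ]
0 0 [253.3 253.2]
0 0.01 [253.2 264.1]
0 0.019 [253.  275.1]
0.011 0 [253.4 272.2]
0.011 0.01 [253.2 284. ]
0.011 0.019 [253.  295.9]
-0.011 0 [253.3 233.4]
-0.011 0.01 [253.1 243.3]
-0.011 0.019 [252.9 253.2]
[[108 107 106  98  76  74  74  75  70  41  36  37  60  74  75  75  75  89
  106 107 107 107]
 [107 107 106  90  74  74  74  73  66  35  29  30  55  74  74  74  74  81
  104 106 107 106]
 [ 29  30  34  67  73  73  72  73  66  31  28  29  54  73  73  74  73  72
   41  30  31  32]
 [ 25  27  36  69  72  73  73  72  63  30  28  26  49  72  73  73  73  72
   49  28  31  29]
 [ 30  30  46  72  72  72  72  72  64  26  26  25  47  72  72  72  72  72
   62  33  30  28]
 [ 22  23  52  71  72  71  71  71  61  24  24  24  45  71  72  72  72  72
   65  30  26  25]
 [ 21  25  65  71  71  72  72  69  57  23  22  22  42  67  71  71  71  72
   67  33  23  24]]
[0.1465627  0.14261706 0.1366057  0.13141541 0.12708038]
```

View pics/w3z.png

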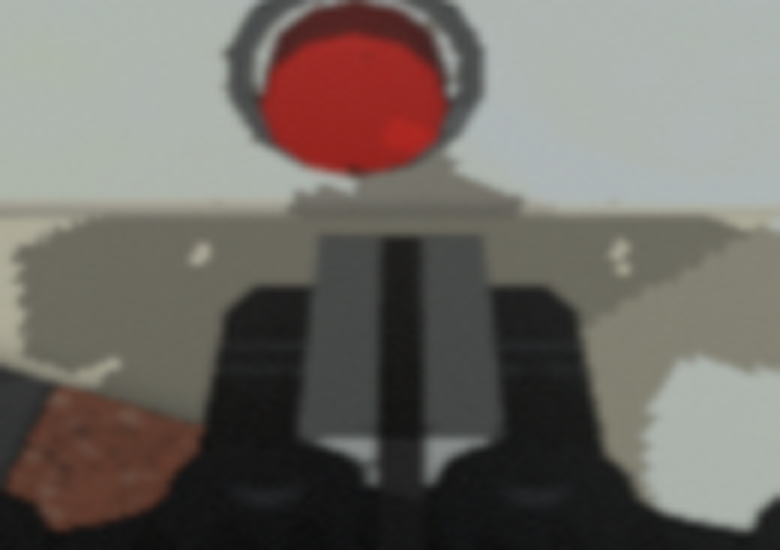

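```bash
python3 -m crank '[[[0.001,0.007,-0.02,-1],[0.001,0.007,-0.035,-1],[0.001,0.007,-0.035,-1],[0.001,0.007,-0.035,-1],[0.001,0.007,-0.035,-1]]]'
```

```text
t: 2.6
tool_pos: [0.4719, -0.1465, 0.0876]
tool_rot: [2.009, 0.395, -2.006]
contact_force: [-0.6, -1.3, -0.4]
opening: 0.0
```

```bash
python3 -m crank '[[[0.0005,-0.0005,-0.006,0],[0.0005,-0.0005,-0.011,0],[0.0005,-0.0005,-0.015,0],[0.0005,-0.0005,-0.018,0],[0.0005,-0.0005,-0.02,0]]]'; python3 -m crank '[[[0,0,-0.001,0],[0,0,-0.002,0],[0,0,-0.002,0]]]'
```

```text
t: 3.02
tool_pos: [0.4723, -0.147, 0.0669]
tool_rot: [2.009, 0.395, -2.006]
contact_force: [-0.6, -0.5, 4.3]
opening: -0.0001
t: 3.27
tool_pos: [0.4723, -0.147, 0.0659]
tool_rot: [2.008, 0.395, -2.007]
contact_force: [-2.2, 1.6, 10.1]
opening: 0.0001
```

```bash
python3 -m crank '[[[0,0,-0.001,0],[0,0,-0.002,0],[0,0,-0.002,0]]]'
```

```text
t: 3.52
tool_pos: [0.4724, -0.1471, 0.0658]
tool_rot: [2.007, 0.396, -2.008]
contact_force: [-8.7, 2.6, 22.0]
opening: 0.0
```

```bash
python3 -m crank '[[[0,0,0.03,0],[0,0,0.065,0],[0,0,0.1,0],[0.02,0.01,0.12,0],[0.02,0.01,0.12,0]]]' 0.6; python3 -m crank '[[[0,0,0,0],[0,0,0,0]]]'
python3 - <<'E'
from wm import *
w=camera_model('wrist');o=get_obs();im,d=get_image('wrist');print(o['tool_pos'],o['contact_force'],o['dq'].round(3),o['opening'])
T=R.from_rotvec(o['tool_rot']).as_matrix();print('tcp pix',pix(w,o['tool_pos']),'jawyaw',np.degrees(np.arctan2(T[1,1],T[0,1])))
np.savez('w4.npz',im=im,d=d,**{'m_'+k:v for k,v in w.items()});cv2.imwrite('pics/w4.png',im[:,:,::-1]);meas('w4.npz')
E
```

```text
t: 3.93
tool_pos: [0.4959, -0.1369, 0.1883]
tool_rot: [2.015, 0.391, -1.995]
contact_force: [0.7, -0.5, -0.1]
opening: 0.0514
t: 4.1
tool_pos: [0.4905, -0.1361, 0.1805]
tool_rot: [2.005, 0.398, -2.011]
contact_force: [-0.3, -0.2, -0.7]
opening: 0.0513
[ 0.49050869 -0.13611863  0.18045354] [-0.34875842 -0.1577828  -0.71605817] [-0.006  0.007  0.029 -0.001  0.     0.001] 0.05132266423924878
tcp pix (np.float64(253.28797972629118), np.float64(253.28673592511404)) jawyaw -67.65482246015348
red [468 192  25  24 455] [479.91868132 203.69450549] [ 0.54772626 -0.31460656  0.074     ] diam [0.0234375 0.0225   ]
red [251 197  23  21 382] [261.53403141 207.42408377] [ 0.47544989 -0.14846836  0.074     ] diam [0.0215625 0.0196875]
```

View pics/w4.png

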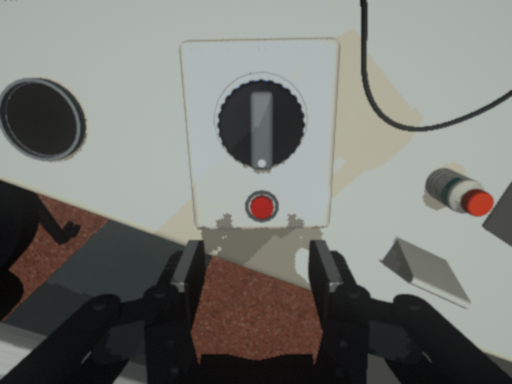

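The button now sits low in its bezel at (262,207). The bar runs from (261,93) to (262,167), and the midpoint between the fingers is at about column 257.

```bash
cat > bar.py <<'E'
from wm import *
def bar(fn,u0,u1,v0,v1,z=.128):
    im,m=meas(fn)
    g=im[v0:v1,u0:u1].astype(int);mx=g.max(2)
    dark=(mx<75).astype(np.uint8);n,l,s,c=cv2.connectedComponentsWithStats(dark)
    hull=cv2.convexHull(np.argwhere(dark)[:,::-1].astype(np.int32))
    e=cv2.fitEllipse(hull);c0=(e[0][0]+u0,e[0][1]+v0);print('disc',c0,e[1],plane(m,*c0,z-.028))
    inside=np.zeros_like(dark);cv2.fillConvexPoly(inside,hull,1);inside=cv2.erode(inside,np.ones((5,5)))
    k=((mx>=80)&(inside>0)).astype(np.uint8);k=cv2.morphologyEx(k,cv2.MORPH_OPEN,np.ones((5,5)))
    n,l,s,c=cv2.connectedComponentsWithStats(k);i=1+np.argmax(s[1:,4])
    p=np.argwhere(l==i)[:,::-1].astype(np.float32);r=cv2.minAreaRect(p)
    P=np.array([plane(m,*q,z)[:2] for q in cv2.boxPoints(r)+[u0,v0]]);L=[P[1]-P[0],P[2]-P[1]];ln=[np.linalg.norm(x) for x in L]
    q=L[int(np.argmax(ln))];print('bar',P.mean(0),ln,np.degrees(np.arctan2(q[1],q[0]))%180)
    # edges per row for axis
    rows=[(v,np.mean(p[p[:,1]==v,0])) for v in np.unique(p[:,1])];rows=np.array(rows)[6:-6]
    a=np.polyfit(rows[:,0],rows[:,1],1);A=plane(m,a[0]*rows[0,0]+a[1]+u0,rows[0,0]+v0,z);B=plane(m,a[0]*rows[-1,0]+a[1]+u0,rows[-1,0]+v0,z)
    print('axis yaw',np.degrees(np.arctan2(*(A-B)[1::-1]))%180)
E
python3 - <<'E'
from bar import *
bar('w4.npz',205,325,65,180)
E
```

```text
red [468 192  25  24 455] [479.91868132 203.69450549] [ 0.54772626 -0.31460656  0.074     ] diam [0.0234375 0.0225   ]
red [251 197  23  21 382] [261.53403141 207.42408377] [ 0.47544989 -0.14846836  0.074     ] diam [0.0215625 0.0196875]
disc (260.7228546142578, 123.25405502319336) (85.52735137939453, 86.73799133300781) [ 0.54216529 -0.11955793  0.1       ]
bar [ 0.54240819 -0.11929748] [np.float64(0.011602314974008104), np.float64(0.042370030090737316)] 23.257399368622117
axis yaw 22.81142959038623
```

```bash
python3 -m crank '[[[0.026,0.0095,0,0.5],[0.0515,0.0185,0,0.5],[0.0515,0.0185,-0.02,0.5],[0.0515,0.0185,-0.03,0.5],[0.0515,0.0185,-0.03,0.5]]]' 0.5; python3 -m crank '[[[0,0,0,0],[0,0,0,0]]]'
python3 - <<'E'
from bar import *
w=camera_model('wrist');o=get_obs();im,d=get_image('wrist');print(o['tool_pos'],o['contact_force'],o['opening'])
T=R.from_rotvec(o['tool_rot']).as_matrix();print('tcp pix',pix(w,o['tool_pos']),'jawyaw',np.degrees(np.arctan2(T[1,1],T[0,1])),'0.12',pix(w,[*o['tool_pos'][:2],.128]))
np.savez('w5.npz',im=im,d=d,**{'m_'+k:v for k,v in w.items()});cv2.imwrite('pics/w5.png',im[:,:,::-1])
E
```

```text
t: 4.57
tool_pos: [0.5396, -0.1171, 0.1468]
tool_rot: [1.996, 0.41, -2.014]
contact_force: [0.1, 0.6, -0.6]
opening: 0.0427
t: 4.73
tool_pos: [0.5423, -0.1183, 0.1519]
tool_rot: [2.002, 0.404, -2.004]
contact_force: [0.1, -0.9, 0.3]
opening: 0.0429
[ 0.54231259 -0.11828386  0.15190025] [ 0.1051592  -0.88791345  0.33118261] 0.042892084181483534
tcp pix (np.float64(253.32218227763067), np.float64(253.2996282797819)) jawyaw -67.21458154691346 0.12 (np.float64(253.70554480074202), np.float64(231.88052318630193))
```

View pics/w5.png

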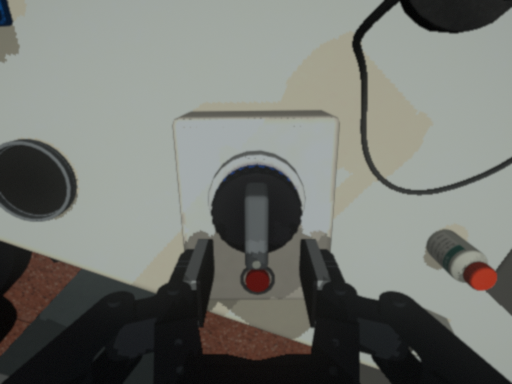

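Run:
```python
from bar import *
bar('w5.npz',203,310,145,262)
f=np.load('w5.npz');im=f['im'];print(im[175:280:3,257].max(1))
m={k[2:]:f[k] for k in f if k[:2]=='m_'}
for c in(181,268):print(plane(m,257,c,.128))
cv2.imwrite('pics/w5z.png',cv2.resize(im[140:300,180:330,::-1],None,fx=4,fy=3.7,interpolation=cv2.INTER_CUBIC))
```

```text
red [471 268  26  22 454] [483.75110132 278.83259912] [ 0.55052313 -0.31369777  0.074     ] diam [0.024375 0.020625]
disc (256.0064506530762, 245.7137451171875) (107.24976348876953, 163.14096069335938) [ 0.52041221 -0.12889618  0.1       ]
bar [ 0.54650423 -0.11763406] [np.float64(0.010459562612366814), np.float64(0.034265191512330206)] 23.351695177441428
axis yaw 22.413384773344607
[ 39  37  37  50  50  50  52  74  90  92  94  93  93  92  92  93  93  93
  92  93  93  92  95 105 104 103  84  68  64 112 111  77  68  86  85]
[ 0.57111803 -0.10816416  0.128     ]
[ 0.52111943 -0.12927812  0.128     ]
```

View pics/w5z.png

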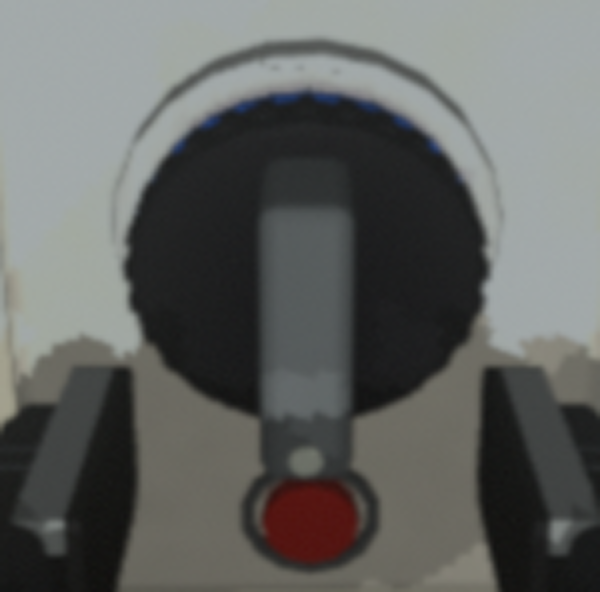

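Centred: the bar is at column 256.5 against a finger midpoint of 257. Descending and gripping.

```bash
python3 -m crank '[[[0,0,-0.02,0],[0,0,-0.035,0],[0,0,-0.044,0],[0,0,-0.044,0],[0,0,-0.044,0]]]'; python3 -m crank '[[[0,0,0,0],[0,0,0,0]]]'
```

```text
t: 5.2
tool_pos: [0.543, -0.1182, 0.1086]
tool_rot: [2.003, 0.404, -2.003]
contact_force: [-0.6, -0.0, 0.2]
opening: 0.0428
t: 5.37
tool_pos: [0.544, -0.1184, 0.1098]
tool_rot: [2.004, 0.403, -2.0]
contact_force: [0.1, -0.3, 0.4]
opening: 0.0432
```

```bash
python3 -m crank '[[[-0.002,0,-0.004,0],[-0.002,0,-0.004,0],[-0.002,0,-0.004,0]]]'; python3 -m crank '[[[0,0,0,0],[0,0,0,0],[0,0,0,0],[0,0,0,0],[0,0,0,0]]]' 0 40;  python3 -m crank '[[[0,0,0,0],[0,0,0,0],[0,0,0,0]]]'
```

```text
t: 5.62
tool_pos: [0.5409, -0.118, 0.1043]
tool_rot: [2.003, 0.404, -2.003]
contact_force: [-0.2, -0.5, -0.1]
opening: 0.0426
t: 6.03
tool_pos: [0.5413, -0.1181, 0.1045]
tool_rot: [2.003, 0.404, -2.002]
contact_force: [-0.6, -0.9, 0.4]
opening: 0.013
t: 6.28
tool_pos: [0.5413, -0.1181, 0.1045]
tool_rot: [2.003, 0.404, -2.002]
contact_force: [0.1, -0.9, 0.9]
opening: 0.0135
```

```bash
cat > st.py <<'E'
from h import *
o=get_obs();T=R.from_rotvec(o['tool_rot']).as_matrix()
print('yaw',round(np.degrees(np.arctan2(T[1,1],T[0,1])),1),'turned',round(np.degrees(np.arctan2(T[1,1],T[0,1]))+67.2,1),'pos',o['tool_pos'].round(4),'F',o['contact_force'].round(1),'M',o['wrist_torque'].round(2),'q6',o['q'][5].round(2),'op',o['opening'].round(4),'tilt',np.degrees(np.arccos(-T[2,0])).round(2))
E
python3 st.py
python3 -m crank '[[[0,0,0,5],[0,0,0,10],[0,0,0,15],[0,0,0,20],[0,0,0,20]]]' ; python3 st.py
```

```text
t: 6.7
tool_pos: [0.5411, -0.1178, 0.1045]
tool_rot: [1.784, 0.702, -1.784]
contact_force: [0.7, 1.4, 1.7]
opening: 0.0134Traceback (most recent call last):
  File "st.py", line 3, in <module>
    print('yaw',round(np.degrees(np.arctan2(T[1,1],T[0,1])),1),'turned',round(np.degrees(np.arctan2(T[1,1],T[0,1]))+67.2,1),'pos',o['tool_pos'].round(4),'F',o['contact_force'].round(1),'M',o['wrist_torque'].round(2),'q6',o['q'][5].round(2),'op',o['opening'].round(4),'tilt',np.degrees(np.arccos(-T[2,0])).round(2))
                                                                                                                                                                                                                                                     ^^^^^^^^^^^^^^^^^^
AttributeError: 'float' object has no attribute 'round'
Traceback (most recent call last):
  File "st.py", line 3, in <module>
    print('yaw',round(np.degrees(np.arctan2(T[1,1],T[0,1])),1),'turned',round(np.degrees(np.arctan2(T[1,1],T[0,1]))+67.2,1),'pos',o['tool_pos'].round(4),'F',o['contact_force'].round(1),'M',o['wrist_torque'].round(2),'q6',o['q'][5].round(2),'op',o['opening'].round(4),'tilt',np.degrees(np.arccos(-T[2,0])).round(2))
                                                                                                                                                                                                                                                     ^^^^^^^^^^^^^^^^^^
AttributeError: 'float' object has no attribute 'round'
```

```bash
sed -i "s/o\['opening'\].round(4)/round(o['opening'],4)/" st.py
python3 st.py
python3 -m crank '[[[0,0,0,6],[0,0,0,12],[0,0,0,18],[0,0,0,24],[0,0,0,25]]]' >/dev/null; python3 st.py
python3 -m crank '[[[0,0,0,5],[0,0,0,10],[0,0,0,15],[0,0,0,20],[0,0,0,20]]]' >/dev/null; python3 st.py
```

```text
yaw -47.1 turned 20.1 pos [ 0.5411 -0.1178  0.1045] F [0.7 1.4 1.7] M [ 0.17  0.08 -0.01] q6 0.47 op 0.0134 tilt 0.03
yaw -22.2 turned 45.0 pos [ 0.5411 -0.1179  0.1045] F [-0.8  0.3  2.5] M [ 0.21  0.17 -0.04] q6 0.04 op 0.0132 tilt 0.03
yaw -2.3 turned 64.9 pos [ 0.5411 -0.1181  0.1045] F [-0.5  0.2  2.4] M [0.04 0.14 0.07] q6 -0.31 op 0.0132 tilt 0.01
```

```bash
python3 -m crank '[[[0,0,0,1.5],[0,0,0,3],[0,0,0,4],[0,0,0,4]]]' >/dev/null; python3 st.py
python3 -m crank '[[[0,0,0,1.5],[0,0,0,3],[0,0,0,4],[0,0,0,4]]]' >/dev/null; python3 st.py
python3 -m crank '[[[0,0,0,1.5],[0,0,0,3],[0,0,0,4],[0,0,0,4]]]' >/dev/null; python3 st.py
```

```text
yaw 1.7 turned 68.9 pos [ 0.5411 -0.118   0.1045] F [-0.3  1.6  2.2] M [ 0.15  0.26 -0.02] q6 -0.38 op 0.0132 tilt 0.0
yaw 5.8 turned 73.0 pos [ 0.5412 -0.1181  0.1044] F [-0.8  0.5  3.6] M [0.16 0.26 0.01] q6 -0.45 op 0.0132 tilt 0.01
yaw 9.8 turned 77.0 pos [ 0.5412 -0.1181  0.1044] F [-1.1  0.8  2.6] M [0.1  0.2  0.03] q6 -0.52 op 0.0135 tilt 0.02
```

```bash
python3 -m crank '[[[0,0,0,1.5],[0,0,0,3],[0,0,0,4],[0,0,0,4]]]' >/dev/null; python3 st.py
python3 -m crank '[[[0,0,0,1.5],[0,0,0,3],[0,0,0,4],[0,0,0,4]]]' >/dev/null; python3 st.py
```

```text
yaw 13.8 turned 81.0 pos [ 0.5413 -0.1181  0.1045] F [-0.8  1.6  3.4] M [0.12 0.13 0.01] q6 -0.59 op 0.0136 tilt 0.02
yaw 17.8 turned 85.0 pos [ 0.5412 -0.1181  0.1045] F [-1.5  0.3  3.5] M [0.06 0.17 0.06] q6 -0.66 op 0.0128 tilt 0.02
```

Run:
```python
from h import *
im,d=get_image('wrist');cv2.imwrite('pics/w6.png',im[:,:,::-1])
```

```text
(no output)
```

View pics/w6.png

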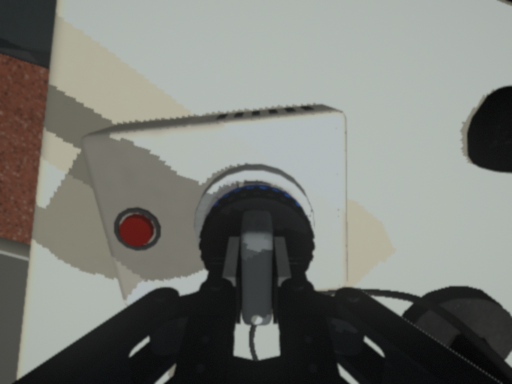

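The head is turning with the gripper: the bar is still aligned between the pads, and the button at (137,228) has stayed down. Continuing to the stop.

```bash
python3 -m crank '[[[0,0,0,1.5],[0,0,0,3],[0,0,0,3],[0,0,0,3]]]' >/dev/null; python3 st.py
python3 -m crank '[[[0,0,0,1.5],[0,0,0,3],[0,0,0,3],[0,0,0,3]]]' >/dev/null; python3 st.py
python3 -m crank '[[[0,0,0,1.5],[0,0,0,3],[0,0,0,3],[0,0,0,3]]]' >/dev/null; python3 st.py
```

```text
yaw 20.8 turned 88.0 pos [ 0.5405 -0.1187  0.1045] F [-2.8 -1.3  5.3] M [-0.26  0.69 -0.12] q6 -0.71 op 0.0134 tilt 0.13
yaw 23.6 turned 90.8 pos [ 0.5402 -0.1191  0.1045] F [-5.2 -2.1  6.2] M [-0.47  0.96 -0.81] q6 -0.76 op 0.0133 tilt 0.17
yaw 26.5 turned 93.7 pos [ 0.5402 -0.1191  0.1045] F [-5.1 -2.3  7.1] M [-0.54  1.   -1.66] q6 -0.81 op 0.0135 tilt 0.15
```

The resisting torque rose from 0.1 to 0.8 to 1.7 N·m, so the stop is at about 88°. I'll ease off a few degrees and lift.

```bash
python3 -m crank '[[[0,0,0,-2],[0,0,0,-4.5],[0,0,0,-4.5],[0,0,0,-4.5]]]' >/dev/null; python3 st.py
python3 -m crank '[[[0,0,0.002,0],[0,0,0.004,0],[0,0,0.006,0],[0,0,0.006,0]]]' >/dev/null; python3 st.py
```

```text
yaw 22.2 turned 89.4 pos [ 0.5402 -0.119   0.1045] F [-4.2 -2.   5.8] M [-0.41  0.92 -0.24] q6 -0.74 op 0.0136 tilt 0.18
yaw 22.3 turned 89.5 pos [ 0.5395 -0.1177  0.108 ] F [-0.5 -2.4 -9.8] M [-0.6   0.11 -0.22] q6 -0.74 op 0.0132 tilt 0.22
```

```bash
python3 -m crank '[[[0,0,-0.003,0],[0,0,-0.005,0],[0,0,-0.005,0],[0,0,-0.005,-2.5],[0,0,-0.005,-5]]]' >/dev/null; python3 st.py
python3 -m crank '[[[0,0,0,0],[0,0,0,0]]]' >/dev/null; python3 st.py
python3 -m crank '[[[0,0,0.002,0],[0,0,0.004,0],[0,0,0.006,0],[0,0,0.006,0]]]' >/dev/null; python3 st.py
```

```text
yaw 17.2 turned 84.4 pos [ 0.5413 -0.1175  0.1058] F [ 0.4 -0.1 -1.6] M [ 0.    0.14 -0.06] q6 -0.65 op 0.0135 tilt 0.07
yaw 17.4 turned 84.6 pos [ 0.5414 -0.1177  0.1059] F [-2.6  1.  -1. ] M [ 0.13  0.46 -0.08] q6 -0.65 op 0.0137 tilt 0.04
yaw 17.3 turned 84.5 pos [ 0.5404 -0.1179  0.1107] F [-2.6 -0.5 -2.6] M [-0.12  0.61 -0.08] q6 -0.65 op 0.0132 tilt 0.13
```

```bash
python3 -m crank '[[[0,0,0.003,0],[0,0,0.006,0],[0,0,0.009,0],[0,0,0.009,0]]]' >/dev/null; python3 st.py
python3 - <<'E'
from h import *
im,d=get_image('wrist');cv2.imwrite('pics/w7.png',im[:,:,::-1])
E
```

```text
yaw 17.3 turned 84.5 pos [ 0.543  -0.1184  0.1228] F [-0.2  0.  -1. ] M [ 0.02  0.04 -0.05] q6 -0.65 op 0.0133 tilt 0.3
```

View pics/w7.png

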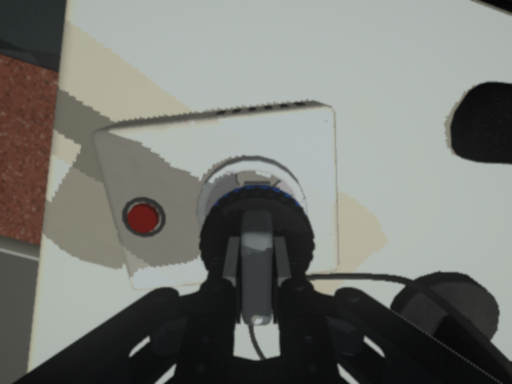

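```bash
python3 -m crank '[[[0,0,0.015,0],[0,0,0.035,0],[0,0,0.06,0],[0,0,0.08,0],[0,0,0.08,0]]]' >/dev/null; python3 st.py
python3 -m crank '[[[-0.003,0.025,0,0],[-0.007,0.055,0,0],[-0.011,0.085,0,0],[-0.015,0.115,0,0],[-0.019,0.145,0,0]]]' >/dev/null; python3 st.py
python3 -m crank '[[[-0.004,0.03,0,0],[-0.008,0.06,0,0],[-0.012,0.09,0,0],[-0.015,0.115,0,0],[-0.017,0.13,0,0]]]' >/dev/null; python3 st.py
python3 -m crank '[[[-0.004,0.025,0,0],[-0.008,0.05,0,0],[-0.011,0.075,0,0],[-0.013,0.091,0,0],[-0.013,0.091,0,0]]]' >/dev/null; python3 st.py
python3 - <<'E'
from h import *
for n in('wrist','scene','top'):
    w=camera_model(n);im,d=get_image(n);cv2.imwrite(f'pics/{n}8.png',im[:,:,::-1]);np.savez(n+'8.npz',im=im,d=d,**{'m_'+k:v for k,v in w.items()})
E
python3 st.py
```

```text
yaw 17.3 turned 84.5 pos [ 0.5446 -0.119   0.207 ] F [ 1.4 -0.7 -0.3] M [-0.02 -0.06 -0.03] q6 -0.65 op 0.0132 tilt 0.68
yaw 17.3 turned 84.5 pos [0.5217 0.0283 0.1994] F [ 1.1  0.3 -1.7] M [ 0.03  0.01 -0.01] q6 -0.39 op 0.0131 tilt 0.03
yaw 17.5 turned 84.7 pos [0.5044 0.1595 0.1994] F [-0.3 -0.1 -1.5] M [-0.01 -0.06 -0.01] q6 -0.14 op 0.0134 tilt 0.07
yaw 17.5 turned 84.7 pos [0.4913 0.2506 0.1993] F [-0.5  0.4 -1.3] M [0.01 0.01 0.07] q6 0.03 op 0.0131 tilt 0.09
yaw 17.3 turned 84.5 pos [0.492  0.2477 0.1996] F [ 1.  -0.7 -1.9] M [0.02 0.04 0.08] q6 0.03 op 0.0129 tilt 0.04
```

View pics/wrist8.png

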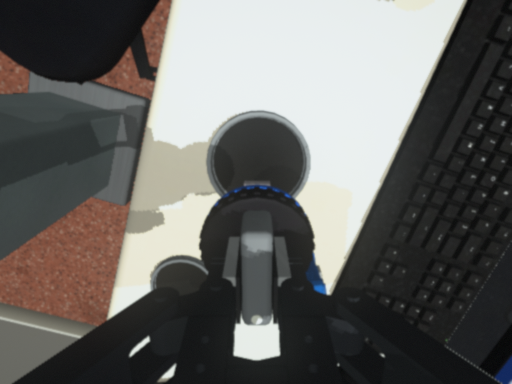

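View pics/scene8.png

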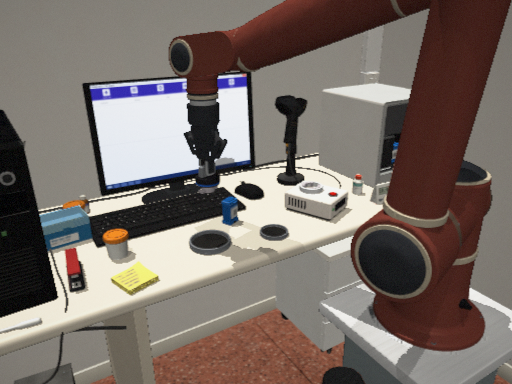

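The wrist view shows the big dish's rim from column 208 to 310, its top at row 110. I'll check where the expected dish position projects.

Run:
```python
from h import *
m=camera_model('wrist');
for P in((.4915,.2499),(.494,.2485)):
    q=np.array([pix(m,[P[0]+.055*np.cos(a),P[1]+.055*np.sin(a),.016]) for a in np.linspace(0,6.28,90)])
    print(P,q[:,0].min(),q[:,0].max(),q[:,1].min(), q[:,1].max())
for u in(208,310): print(plane(m,u,160,.016))
print(plane(m,259,110,.016))
f=np.load('top0.npz');
s=camera_model('scene')
for P in((.4915,.2499),(.494,.2485)):
    q=np.array([pix(s,[P[0]+.055*np.cos(a),P[1]+.055*np.sin(a),.016]) for a in np.linspace(0,6.28,90)])
    print(P,q.min(0),q.max(0))
```

```text
(0.4915, 0.2499) 203.47433398119 309.4255375267598 105.21366611855429 208.72357890974808
(0.494, 0.2485) 205.4735681818298 311.2120854692256 107.38939741452516 210.48517647519455
[0.44352281 0.23450339 0.016     ]
[0.54473594 0.26625708 0.016     ]
[0.47883141 0.29872469 0.016     ]
(0.4915, 0.2499) [188.53703126 228.78406574] [230.63538894 249.11165976]
(0.494, 0.2485) [188.65686999 228.30122366] [230.65700486 248.53491192]
```

```bash
python3 -m crank '[[[0.001,0,-0.035,0],[0.001,0,-0.07,0],[0.001,0,-0.1,0],[0.001,0,-0.12,0],[0.001,0,-0.13,0]]]' >/dev/null; python3 st.py
python3 -m crank '[[[0,0,0,0],[0,0,0,0]]]' >/dev/null; python3 st.py
python3 -m crank '[[[0,0,-0.004,0],[0,0,-0.008,0],[0,0,-0.01,0],[0,0,-0.01,0]]]' >/dev/null; python3 st.py
```

```text
yaw 17.2 turned 84.4 pos [0.4909 0.246  0.0662] F [-1.1  0.1 -1.6] M [ 0.01  0.08 -0.01] q6 0.03 op 0.013 tilt 0.35
yaw 17.3 turned 84.5 pos [0.4936 0.2474 0.0707] F [-0.   1.2 -1.2] M [ 0.03 -0.05 -0.01] q6 0.03 op 0.0133 tilt 0.02
yaw 17.3 turned 84.5 pos [0.4933 0.248  0.0606] F [-0.1  0.1 -1.4] M [-0.    0.01 -0.01] q6 0.03 op 0.0131 tilt 0.03
```

```bash
python3 -m crank '[[[0,0,-0.002,0],[0,0,-0.004,0],[0,0,-0.006,0],[0,0,-0.006,0]]]' >/dev/null; python3 st.py
python3 -m crank '[[[0,0,-0.001,0],[0,0,-0.002,0],[0,0,-0.002,0]]]' >/dev/null; python3 st.py
python3 -m crank '[[[0,0,-0.001,0],[0,0,-0.0015,0],[0,0,-0.0015,0]]]' >/dev/null; python3 st.py
```

```text
yaw 17.3 turned 84.5 pos [0.4928 0.2479 0.0538] F [-0.1  0.7 -1.5] M [-0.06  0.01 -0.  ] q6 0.03 op 0.0135 tilt 0.05
yaw 17.3 turned 84.5 pos [0.493  0.2479 0.0521] F [-0.5  0.1 -1.2] M [0.01 0.   0.02] q6 0.03 op 0.0131 tilt 0.02
yaw 17.3 turned 84.5 pos [0.493  0.2479 0.0507] F [ 0.1 -1.5 -1.2] M [-0.04  0.01  0.  ] q6 0.03 op 0.0135 tilt 0.01
```

```bash
python3 -m crank '[[[0,0,-0.0005,0],[0,0,-0.001,0],[0,0,-0.001,0]]]' >/dev/null; python3 st.py
python3 -m crank '[[[0,0,-0.0005,0],[0,0,-0.001,0],[0,0,-0.001,0]]]' >/dev/null; python3 st.py
```

```text
yaw 17.3 turned 84.5 pos [0.4933 0.248  0.0505] F [-1.8 -0.9  3.5] M [-0.13  0.41 -0.02] q6 0.03 op 0.0132 tilt 0.01
yaw 17.3 turned 84.5 pos [0.4934 0.248  0.0504] F [-5.6 -1.6  9.9] M [-0.37  0.99 -0.01] q6 0.03 op 0.0131 tilt 0.02
```

Contact came at TCP z = 50.5 mm, as predicted. I'll ease off and release.

```bash
python3 -m crank '[[[0,0,0.0015,0],[0,0,0.0015,0]]]' >/dev/null; python3 st.py
python3 -m crank '[[[0,0,0,0],[0,0,0,0],[0,0,0,0],[0,0,0,0]]]' 0.5 >/dev/null; python3 st.py
python3 -m crank '[[[0,0,0.01,0],[0,0,0.03,0],[0,0,0.06,0],[0,0,0.1,0],[0,0,0.13,0]]]' >/dev/null; python3 st.py
python3 -m crank '[[[-0.03,-0.02,0,0],[-0.06,-0.04,0,0],[-0.06,-0.04,0,0],[-0.06,-0.04,0,0]]]' >/dev/null; python3 st.py
python3 - <<'E'
from h import *
for n in('wrist','scene','top'):
    w=camera_model(n);im,d=get_image(n);cv2.imwrite(f'pics/{n}9.png',im[:,:,::-1]);np.savez(n+'9.npz',im=im,d=d,**{'m_'+k:v for k,v in w.items()})
E
```

```text
yaw 17.3 turned 84.5 pos [0.4934 0.2481 0.0505] F [0.6 0.5 4.3] M [ 0.07 -0.19 -0.02] q6 0.03 op 0.0131 tilt 0.07
yaw 17.3 turned 84.5 pos [0.4931 0.2479 0.0502] F [-0.4  0.9 -0.5] M [0.01 0.03 0.03] q6 0.03 op 0.0424 tilt 0.0
yaw 17.3 turned 84.5 pos [0.4936 0.2481 0.1837] F [0.9 0.2 0.2] M [ 0.02 -0.02  0.03] q6 0.03 op 0.0428 tilt 0.14
yaw 17.3 turned 84.5 pos [0.4319 0.2074 0.1806] F [ 1.8 -0.1 -0.3] M [-0.   -0.03 -0.01] q6 -0.01 op 0.0429 tilt 0.06
```

View pics/wrist9.png

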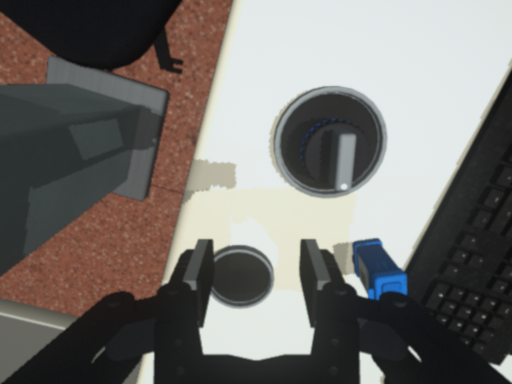

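View pics/scene9.png

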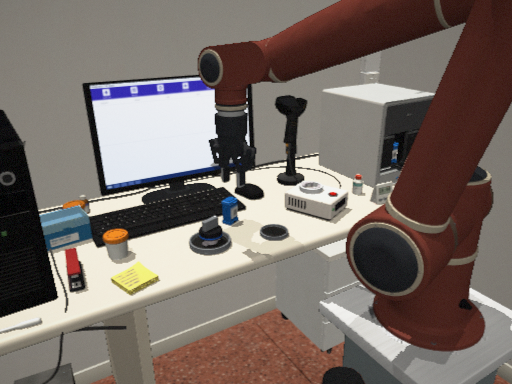

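View pics/top9.png

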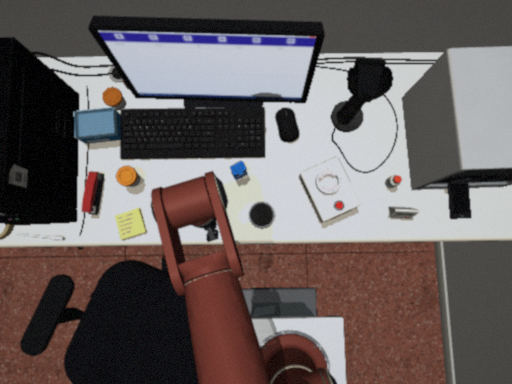

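The head stands in the large dish, with the bar at (345,160) in the wrist view. The reader's socket is empty and nothing else appears to have moved. I'll check that it's upright from the depth image.

```bash
python3 - <<'E'
from h import *
f=np.load('wrist9.npz');m={k[2:]:f[k] for k in f if k[:2]=='m_'};d=f['d']
for u,v in((346,140),(345,155),(344,172),(325,165),(322,150),(366,165),(366,150),(290,140)):print((u,v),(m['xyz']+ray(m,u,v)*d[v,u]).round(4))
w=camera_model('top');f=np.load('top9.npz');im=f['im'];red=cv2.inRange(im,(120,0,0),(255,90,90))
n,l,s,c=cv2.connectedComponentsWithStats(red)
print([c[i] for i in range(1,n) if c[i][0]>320 and c[i][1]<230 and s[i][4]>5])
E
python3 st.py
```

```text
(346, 140) [0.4878 0.2633 0.0743]
(345, 155) [0.4917 0.252  0.074 ]
(344, 172) [0.4965 0.2386 0.0732]
(325, 165) [0.4881 0.2343 0.0443]
(322, 150) [0.4807 0.2462 0.044 ]
(366, 165) [0.5223 0.2455 0.0463]
(366, 150) [0.5176 0.2578 0.0443]
(290, 140) [0.457  0.2407 0.0046]
[array([396.75675676, 178.97297297]), array([338.77777778, 204.93333333])]
yaw 17.3 turned 84.5 pos [0.4341 0.2083 0.1813] F [-0.4 -0.1 -0.3] M [-0.02 -0.    0.01] q6 -0.01 op 0.0429 tilt 0.1
```

The grip top is level at about 74 mm and the disc top at about 45 mm, against 74 and 46 mm expected. So the head is upright on the dish floor and the gripper is clear.

```bash
python3 -c "
from station import *
print(get_obs()['t']);print(finish_job())"
```

```text
17.6833
the job is handed in; nothing more can be done
None
```

The filter head is off the reader and standing upright in the 110 mm dish. I handed the job in at 17.7 s.

- **Button:** I pressed it onto its rigid end stop (tool tip at 65.8 mm, 22 N). It stayed down in the later pictures.
- **Twist:** I turned the head anticlockwise until the torque climbed to about 1.7 N·m, which puts the stop at about 88°.
- **Lift:** The first try, close against the stop, was held after about 3.5 mm with roughly 10 N. I lowered it, backed off 5° and it came out freely.
- **Placing:** It touched down at the height predicted for the dish floor. I pressed with at most about 10 N, eased off, opened the gripper and moved clear.

**Last checks:**
- **Head:** Depth readings put the grip top at 73–74 mm (74 expected) and the disc top at 44–46 mm (46 expected), so it is upright. It is centred in the dish to within a few millimetres.
- **Surroundings:** The gripper was touching nothing, and the other objects look unmoved in the pictures.
- **Disagreement:** The top and wrist cameras differed by up to about 5 mm. I settled this by checking where the fingertips appeared in the wrist view.

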